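# Roll the tiled edge strip of a lap tray flush

## Robot

A 6-joint arm with a two-finger parallel gripper is mounted at the origin on the work surface. World frame = base frame: x ahead of the robot, y to its left, z up, the work surface at z = 0. Lengths are in mm, angles in rad, forces in N, time in s.
With the tool pointing down it reaches from about 400 to 925 mm from the base axis. Payload 3.4 kg.
Tool frame: the origin (TCP) lies at the centre of the arm's flange, where the gripper is bolted on; the fingertips stand 173 mm ahead of it and the grasp point (between the pads) lies 155 mm ahead of it; z points along the fingers, y is the line along which they close (so a half turn about z gives the same grasp; the last joint's range is limited). The gripper opens to 85 mm and grips with 20 to 120 N. Pads are 22 mm wide; open, the fingers measure 114 mm over their backs; the gripper's body (76 mm by 85 mm) begins 54 mm behind the grasp point. The pads swing forward as they close: fully open they stand 13 mm farther back than shut.
Start: joints at [-1.393, 0.307, 1.506, -0, 1.328, -0.073], TCP at [143.235, -556.881, 404.705] pointing down, gripper open.
Joint ranges: [-3.12, 3.12], [-1.05, 2.28], [0.14, 2.33], [-1.42, 4.57], [0.1, 2.73], [-2.68, 2.68]. Speed limits (rad/s): [2.57, 2.57, 3.14, 3.14, 3.14, 3.14].

## Interface

Orientations are given as a unit quaternion [w, x, y, z].
In Python, from station import env, cams, regions_of, spot_point gives the robot as it stands.
- The arm moves only by the tool apply_moves, never from a script. Its argument "rows" is a list of rows, each a list of 5 numbers: the finger opening in mm, from 0 to 85.4, then the shift along the tool's x, y, z in mm, then the turn about the tool's z in degrees. In form: [[claw, dx, dy, dz, spin], ...]. A call has exactly 10 rows; each row shifts and turns the commanded pose from where the row before left it, along the tool's axes as they then stand; what a row does not reach is not made up. A row lasts 1/10 s, in which the tool goes at most 50 mm and 8.59 degrees, less where a joint would pass 70% of its speed; a pose out of reach is approached as far as the arm can. A call is refused whole if a number of a shift passes 50 or a number of a turn 8.59, either way. A call with a gripper value outside its range is refused whole. The fingers move at their own pace and stop on an object; "squeeze" is the grip in N (left out, the last holds). Time passes only in rows, so rows that do not move let the fingers close, or fill a call up. It gives the time, the measured TCP pose, the force, the opening and the grip force at its end, in the units of the state.
- env.read_state(): the state, without advancing time (a new reading comes with each control period).
- cams.snapshot(name): name is "side" or "top"; returns a dict with "color" (420x560x3 uint8, red, green, blue), "mtx" (3x3 intrinsics, pixels), "position" and "attitude" of the camera in the world. Camera axes: x right, y down, z forward; pixel columns grow to the right and rows downward; lengths in mm; the calibration is good to about 2 mm. A picture is of the moment at which its call begins. There is no depth.
- env.finish_job(): hands the job in; it is judged then, once.
Trained networks look in a picture, given as the dict that the camera call returned (one of the last four; its "shot" number tells which), for a name from the list of things; names that differ only in an ending like _2 or _b are one class to them, and where a whole thing is asked for, a point or a joint stands for the part that bears it (a point fixed in the world has none). Each returns a list of dicts, best first, with "score" (0 to 1); they miss things now and then, are a little off and sometimes report something else, mostly with a low value. They report only what shows in the picture. A call takes as long as a camera call. They do not tell look-alikes from the thing itself.
- regions_of(target, picture): "mask" (420x560 bool, what is visible of it).
- spot_point(target, picture): "point" ([x, y, z] in mm, in the coordinates of the camera as it stood for that picture, good to about 4 mm: a listed point, or the origin of a listed thing).
The state is a dict: "t": time; "joint_pos": joint angles; "joint_vel": joint speeds; "joint_torque": joint torques, N m; "tcp_pos": TCP position; "ee_rot": TCP orientation; "force": force on the tool from outside, world axes, zero at the start; "ft_torque": the same for the moment, N m; "opening": opening from 0.0 (shut) to 1.0 (fully open); "grip_force": force on a finger pad.
Only numpy, scipy, OpenCV 4.12 (cv2) and the standard library are available. Lean on these libraries where they do the work, as an engineer would, in place of code of your own. Each camera call takes 0.05 s, during which the arm holds its last target. There are 200 camera calls.

## Task

The tile strip along the near edge of the lap tray still stands proud, and the tray's cushion has settled unevenly. Take the hand roller from its holder and roll it firmly along the strip from end to end until every tile sits flush with the board, never bearing down with more than about 25 N and keeping the gripper off the tray, then stand the roller back in its holder. Leave the mug, the bowl and the bottle where they are.

Things in the scene. Friction and masses are not known exactly. Their poses are not given: they have to be found in the camera images.
- roller_grip (a point): hand roller: centre of its upright wooden handle, which is 28 mm (its x) by 24 mm (its y) with flat sides and 70 mm tall, 35 mm above and 35 mm below this point. z points up along the handle, y along the axle, so it rolls along its x. The axle lies 79 mm and the bottom of the wheel 99 mm below this point
- roller: the roller as a whole (about 0.25 kg); origin: bottom of its wheel, axes as roller_grip's. Hard rubber wheel 40 mm in diameter, 30 mm wide, in a steel fork with a 36 x 40 mm yoke plate 47 to 52 mm above the bottom of the wheel, a short neck, then the handle
- wheel (a joint): angle (rad) the roller's wheel has turned on its axle, near 0 at the start; turns freely, either way, without end; 25 mm of rolling is 1.25 rad
- holder: blue plastic holder, fixed: foot plate 110 mm square and an open upright pocket, inside 44 mm along its x and 50 mm along its y, with a 4 mm floor, straight walls to 58 mm and a flared mouth to 74 mm. Origin: centre of its underside; z up. At the start the roller stands in the pocket, wheel on its floor, axle along the holder's y, with 2 to 5 mm of play
- holder_mouth (a point): centre of the holder's pocket, 58 mm above the table
- tray: lap tray: a wooden board (200 mm along x, 292 mm along y, 18 mm thick) on a blue bean cushion (192 x 280 mm). Origin: centre of the cushion's underside, on the table; z up. It stays in place but is springy: the board gives about 1.3 mm for each 10 N, 8 mm at most. Its steel handles, rising 29 mm at the short sides, begin 38 mm inward of the strip's middle line
- strip_mid (a point): middle of the raised tile strip: ten 24 mm tiles 25 mm apart along the tray's y, by the board's -x edge (nearer the robot). Good in plan, but its height (63 mm) is only nominal: the cushion has settled unevenly, so the board's top face lies up to 7 mm higher or lower here and slopes up to 0.085 rad along the strip, 18 mm off at most at the ends. Neither is measured: feel for it
- strip_end_a (a point): end of the strip at the tray's -y side (outer edge of tile0); good in plan, height nominal only, as for strip_mid. The strip lies in a channel between a 6.5 mm wooden lip outside and the board's face inside
- strip_end_b (a point): end of the strip at the tray's +y side (outer edge of tile9); good in plan, height nominal only
- mug: white mug, 76 mm across, 88 mm tall, standing loose on the table; origin: centre of its underside
- bowl: steel bowl, 150 mm across, 60 mm tall, loose; origin: centre of its underside
- glue: white bottle with an orange cap, 52 mm across, 130 mm tall, loose; origin: centre of its underside
- tile0 (a joint): how far tile0 (the tile at end_a; tile1 is next to it, and so on to tile9 at end_b) stands above the board's top face, in m: 0 is flush and is also its stop. The tiles sit on sticky pads: each resists with about 8 N, sinks under more than that, and stays where it was pressed; two tiles under the wheel share its force
- tile1 (a joint): the same for tile1
- tile2 (a joint): the same for tile2
- tile3 (a joint): the same for tile3
- tile4 (a joint): the same for tile4
- tile5 (a joint): the same for tile5
- tile6 (a joint): the same for tile6
- tile7 (a joint): the same for tile7
- tile8 (a joint): the same for tile8
- tile9 (a joint): the same for tile9
There are look-alikes about, which are no part of the job. What is shaped like the roller but yellow is not meant.

How it is judged (in metres and radians):
On the way:
1. the roller is rolled along the strip under pressure (its wheel has turned more than 4 rad, about 80 mm of rolling, while it presses on the tray with more than 4 N) ((value of joint wheel above 4 rad or value of joint wheel below -4 rad) and contact force between roller and tray above 4 N), for 0.05 s.
At the end, for the whole second after the job is handed in: all ten tiles stand less than 1.5 mm above the board's face; the roller stands in its holder's pocket (handle centre within 20 mm of the pocket's axis and 89 to 117 mm above the table, handle within 0.25 rad of upright), let go and at rest (value of joint each of tile0, tile1, tile2, tile3, tile4, tile5, tile6, tile7, tile8, tile9 below 0.0015 m and horizontal distance between roller_grip and holder_mouth below 0.02 m and height (world z) of roller_grip between 0.089 and 0.117 m and angle between roller_grip's own z axis and vertical below 0.25 rad and linear speed of roller below 0.02 m/s); the robot touches nothing.
It fails at once if the roller bears on the tray with more than 42 N (contact force between roller and tray above 42 N).
It fails at once if the gripper or arm touches the tray (contact force between any of the fingers, the arm and tray above 1 N).
It fails at once if the mug, bowl or bottle is moved more than 30 mm or tipped (distance of any of mug, bowl, glue from where it was at the start of the episode above 0.03 m or angle between any of mug, bowl, glue's own z axis and vertical above 0.4 rad).
It also fails if it takes over 72 s, if anything falls off the work surface, if the arm or the gripper's body presses on something with over 40 N, if the wrist force passes 120 N, or if a joint passes its speed limit or range.

## Working session

There is one attempt and no reset: what is moved stays moved. The work goes in short steps, Python scripts to look and compute and a tool call to move; the robot and the scene stay as the last step left them, time stands still between calls to the robot, and variables do not carry over. Pictures are saved under pics/ and viewed, at most 10 in all, crops included, and the job is handed in when it is done.

Besides the shell and the picture viewer there is one more tool, called after ">>>" as name([rows], argument=value, ...), one row to a line, values as JSON. apply_moves: Moves the arm, as the interface text tells. Its arguments: {"type":"object","properties":{"rows":{"type":"array","items":{"type":"array","items":{"type":"number"}}},"squeeze":{"type":"number"}},"required":["rows"]}

```bash
ls; mkdir -p pics
cat > h.py <<'E'
import numpy as np, cv2
from station import env, cams, regions_of, spot_point
from scipy.spatial.transform import Rotation as R
def rot(q):
    q=np.array(q,float)
    return q if q.shape==(3,3) else R.from_quat([q[1],q[2],q[3],q[0]]).as_matrix()
def w(s,p): return rot(s["attitude"])@np.array(p)+np.array(s["position"])
def proj(s,p):
    c=rot(s["attitude"]).T@(np.array(p)-np.array(s["position"])); u=np.array(s["mtx"])@c; return u[:2]/u[2]
E
python3 - <<'E'
from h import *
st=env.read_state(); print(st)
for n in ["top","side"]:
    s=cams.snapshot(n); cv2.imwrite(f"pics/{n}0.png",s["color"][:,:,::-1]); print(n,s["position"],s["attitude"])
    for t in ["roller_grip","holder","holder_mouth","tray","strip_mid","strip_end_a","strip_end_b","mug","bowl","glue"]:
        try:
            for r in spot_point(t,s)[:3]: print(t,round(r["score"],2),w(s,r["point"]).round(1), proj(s,w(s,r["point"])).round())
        except Exception as e: print(t,e)
E
```

```text
pics
{'t': 0.0, 'joint_pos': array([-1.39248917e+00,  3.07570505e-01,  1.50768489e+00,  6.42995980e-06,
        1.32839296e+00, -7.34879859e-02]), 'joint_vel': array([-0.00013723, -0.00073514, -0.00081924,  0.00162061, -0.00175773,
       -0.00035365]), 'joint_torque': array([-3.06772439e-03, -4.57564294e+01, -2.51918453e+01, -7.43164637e-04,
        1.34084668e-02,  7.40125103e-06]), 'tcp_pos': array([ 143.17960383, -556.53008711,  403.7777644 ]), 'ee_rot': array([-1.02660263e-03,  9.92084936e-01,  1.25564418e-01, -5.07286551e-05]), 'force': array([-0.36785355, -0.05062821, -0.26960451]), 'ft_torque': array([ 0.01851853,  0.01684701, -0.0411551 ]), 'grip_force': 0.0, 'opening': 0.9981464680522902}
top [ 285.34203843  -60.52220959 1328.31450805] [-0.05921371  0.71412462 -0.69413807  0.06849894]
roller_grip 0.86 [ 315.8 -362.2   98. ] [410. 286.]
roller_grip 0.81 [ 456.1 -339.8   99.1] [400. 224.]
roller_grip 0.74 [619.9  -2.2  -4.1] [257. 162.]
holder 0.73 [ 454.5 -339.4   -1.5] [390. 230.]
holder_mouth 0.83 [ 452.1 -340.9   58. ] [396. 228.]
tray 0.89 [618.9  -4.1  -3.3] [258. 162.]
[... 564 characters left out ...]
320. 143.]
roller_grip 0.56 [ 311.6 -359.6   96.5] [367. 147.]
holder 0.73 [ 453.8 -341.4    1.6] [317. 171.]
holder 0.67 [ 676.  -349.3    2.6] [249. 161.]
holder_mouth 0.66 [ 450.9 -339.9   56.5] [319. 157.]
tray 0.58 [616.2  -1.    2.6] [240. 243.]
tray 0.5 [ 447.3 -339.    56.7] [320. 157.]
strip_mid 0.56 [538.3  15.4  63.9] [267. 235.]
strip_end_a 0.83 [ 512.1 -102.7   64.9] [286. 204.]
strip_end_a 0.7 [570.4 140.2  63.7] [242. 273.]
strip_end_b 0.83 [ 512.1 -102.7   64.9] [286. 204.]
strip_end_b 0.7 [570.4 140.2  63.7] [242. 273.]
mug 0.81 [ 4.528e+02  3.550e+02 -4.000e-01] [275. 387.]
bowl 0.76 [ 675.9 -350.6    2.7] [249. 161.]
glue 0.56 [ 6.985e+02  3.071e+02 -2.000e-01] [166. 344.]
```

View pics/top0.png

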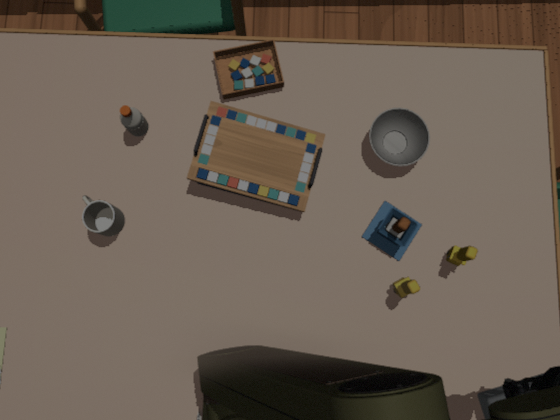

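Run:
```python
import cv2,numpy as np
a=cv2.imread("pics/side0.png")
cv2.imwrite("pics/side0c.png",cv2.resize(a[70:210,220:420],None,fx=4,fy=4,interpolation=cv2.INTER_CUBIC))
b=cv2.imread("pics/top0.png")
cv2.imwrite("pics/top0c.png",cv2.resize(b[180:320,340:480],None,fx=4,fy=4,interpolation=cv2.INTER_CUBIC))
```

```text
(no output)
```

View pics/side0c.png

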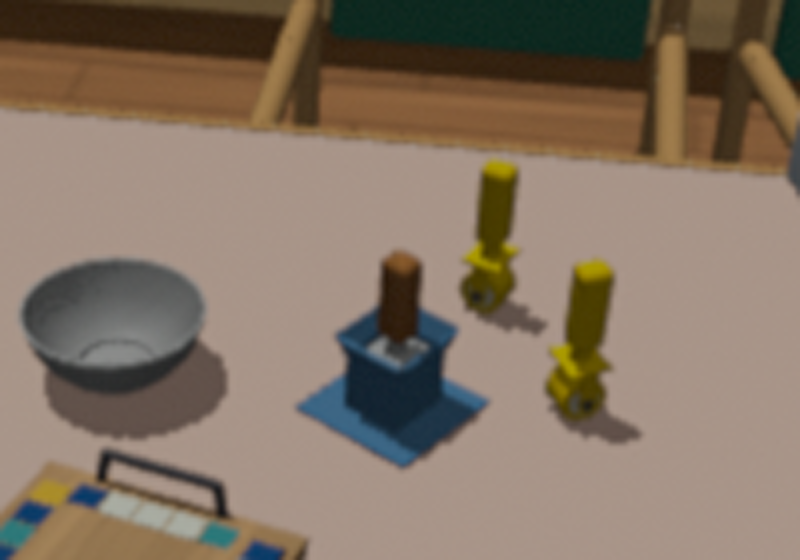

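View pics/top0c.png

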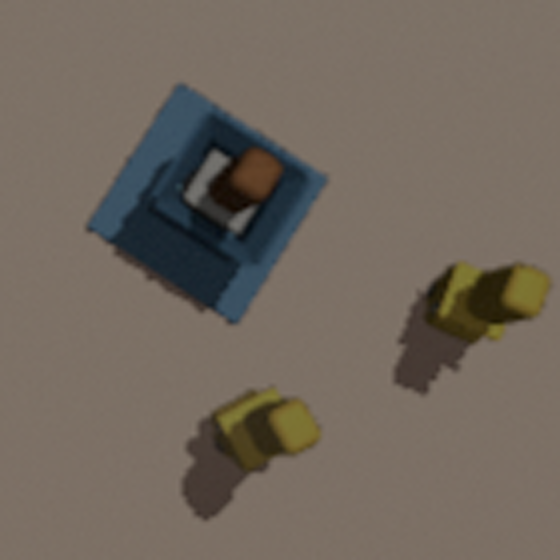

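The top view shows the real roller (brown handle) in the blue holder near (397,228). The yellow look-alikes are at (407,287) and (462,254), and the strip runs from (196,173) to (299,199). Next I'll get the yaws.

```bash
cat > fit.py <<'E'
from h import *
s=cams.snapshot("top"); im=s["color"]; M=np.array(s["mtx"]); A=rot(s["attitude"]); P=np.array(s["position"])
def ray(uv,z):
    d=A@np.linalg.inv(M)@np.array([*uv,1.]); return P+d*(z-P[2])/d[2]
plate=[(180,85),(327,180),(237,322),(90,230)]
mouth=[(212,115),(308,175),(255,262),(160,195)]
for nm,c,z in [("plate",plate,4),("mouth",mouth,74)]:
    q=np.array([ray((x/4+340-.4,y/4+180-.4),z)[:2] for x,y in c])
    e=np.diff(np.vstack([q,q[:1]]),axis=0)
    print(nm,q.mean(0).round(1),np.linalg.norm(e,axis=1).round(1),np.degrees(np.arctan2(e[:,1],e[:,0])).round(1))
pts={}
for n in ["top","side"]:
  for k in range(3):
    t=s if (n=="top" and k==0) else cams.snapshot(n)
    for nm in ["strip_end_a","strip_mid","tray","holder_mouth","roller_grip","holder"]:
        for r in spot_point(nm,t):
            if r["score"]>.4: pts.setdefault((nm.replace("end_b","end_a"),n),[]).append(w(t,r["point"]).round(0).tolist())
for k,v in pts.items(): print(k,v)
# overlay: holder hypothesis & strip, 5x
big=cv2.resize(im[:,:,::-1].copy(),None,fx=5,fy=5,interpolation=cv2.INTER_CUBIC)
np.save("pics/big.npy",big)
m=regions_of("tray",s)
mask=m[0]["mask"].astype(np.uint8); r=cv2.minAreaRect(np.argwhere(mask)[:,::-1].astype(np.float32))
b=cv2.boxPoints(r); q=np.array([ray(x,63)[:2] for x in b]); print("traybox",q.round(1).tolist(),q.mean(0))
c=big[95*5:215*5,180*5:335*5]; cv2.imwrite("pics/tray.png",c)
E
python3 fit.py
```

```text
plate [ 453.4 -341.5] [107.7 106.1 105.3 108.4] [-122.1  147.5   59.1  -31.3]
mouth [ 455.  -341.6] [65.9 61.2 67.1 57.6] [-121.2  148.5   55.7  -32.6]
('strip_end_a', 'top') [[513.0, -108.0, 61.0], [572.0, 139.0, 61.0], [569.0, 138.0, 62.0], [512.0, -106.0, 61.0], [567.0, 139.0, 65.0], [511.0, -109.0, 61.0]]
('strip_mid', 'top') [[541.0, 18.0, 63.0], [542.0, 17.0, 61.0], [543.0, 20.0, 62.0]]
('tray', 'top') [[619.0, -4.0, -3.0], [703.0, 303.0, -5.0], [615.0, -3.0, -3.0], [617.0, -4.0, -3.0]]
('holder_mouth', 'top') [[455.0, -339.0, 56.0], [455.0, -337.0, 57.0], [455.0, -339.0, 58.0]]
('roller_grip', 'top') [[458.0, -343.0, -0.0], [315.0, -362.0, 98.0], [457.0, -344.0, 101.0], [391.0, -498.0, 100.0], [318.0, -362.0, 99.0], [391.0, -495.0, 99.0], [458.0, -342.0, 103.0], [316.0, -364.0, 97.0], [456.0, -341.0, 104.0], [390.0, -498.0, 97.0]]
('holder', 'top') [[455.0, -343.0, -2.0], [451.0, -340.0, -3.0], [453.0, -341.0, -5.0]]
('strip_end_a', 'side') [[516.0, -101.0, 63.0], [569.0, 138.0, 64.0], [456.0, 361.0, -1.0], [514.0, -102.0, 63.0], [570.0, 136.0, 63.0], [512.0, -105.0, 61.0]]
('strip_mid', 'side') [[538.0, 18.0, 62.0], [455.0, -341.0, 2.0], [540.0, 16.0, 60.0], [542.0, 21.0, 62.0]]
('tray', 'side') [[614.0, -1.0, 3.0], [571.0, 137.0, 61.0], [613.0, -4.0, 3.0], [614.0, -4.0, 2.0]]
('holder_mouth', 'side') [[448.0, -339.0, 55.0], [448.0, -336.0, 59.0], [450.0, -338.0, 55.0]]
('roller_grip', 'side') [[393.0, -489.0, 98.0], [313.0, -358.0, 96.0], [456.0, -342.0, 102.0], [313.0, -361.0, 97.0], [453.0, -343.0, 103.0], [391.0, -493.0, 99.0], [451.0, -339.0, 4.0], [452.0, -345.0, 102.0], [314.0, -364.0, 95.0]]
('holder', 'side') [[453.0, -342.0, 3.0], [454.0, -340.0, 4.0], [456.0, -340.0, 1.0]]Traceback (most recent call last):
  File "fit.py", line 22, in <module>
    m=regions_of("tray",s)
ValueError: only the last four pictures can be asked about
```

>>> apply_moves([
  [85, 35.5, -13, 0, 0],
  [85, 35.5, -13, 0, 0],
  [85, 35.5, -13, 0, 0],
  [85, 35.5, -13, 0, 0],
  [85, 35.5, -13, 0, 0],
  [85, 35.5, -13, 0, 0],
  [85, 35.5, -13, 0, 0],
  [85, 35.5, -13, 0, 0],
  [85, 35.5, -13, 0, 0],
  [85, 35.5, -13, 0, 0],
], squeeze=90)

```text
t: 4.2
tcp_pos: [455.8, -341.5, 404.8]
ee_rot: [0.0, 0.992, 0.126, 0.0]
force: [-0.5, -0.1, 0.3]
opening: 0.997
grip_force: 0.0
```

>>> apply_moves([
  [85, 0, 0, 0, -7.4],
  [85, 0, 0, 0, -7.4],
  [85, 0, 0, 0, -7.4],
  [85, 0, 0, 0, -7.4],
  [85, 0, 0, 0, -7.4],
  [85, 0, 0, 0, -7.4],
  [85, 0, 0, 0, 0],
  [85, 0, 0, 0, 0],
  [85, 0, 0, 0, 0],
  [85, 0, 0, 0, 0],
])

```text
t: 5.2
tcp_pos: [454.6, -342.6, 404.7]
ee_rot: [0.0, 0.871, 0.491, 0.0]
force: [0.4, 0.3, 0.1]
opening: 0.992
grip_force: 0.0
```

```bash
cat >> h.py <<'E'
def tool(p=None):
    st=env.read_state(); T=rot(st["ee_rot"]); 
    print("t",round(st["t"],1),"tcp",np.round(st["tcp_pos"],1),"x yaw",np.degrees(np.arctan2(T[1,0],T[0,0])).round(2),"y yaw",np.degrees(np.arctan2(T[1,1],T[0,1])).round(2),"z",T[:,2].round(4),"F",st["force"].round(2),"open mm",round(st["opening"]*85.4,1),"grip",round(st["grip_force"],1),"j",st["joint_pos"].round(2))
    if p is not None: print("tool-axes delta",(T.T@(np.array(p)-st["tcp_pos"])).round(1))
E
python3 - <<'E'
from h import *
tool([455,-342,263])
for n in ["top","side"]:
    s=cams.snapshot(n); cv2.imwrite(f"pics/{n}1.png",s["color"][:,:,::-1])
    g=w(s,[0,0,0])
    if n=="side": c=s["color"][90:210,240:400,::-1]; cv2.imwrite("pics/side1c.png",cv2.resize(c,None,fx=4,fy=4))
E
```

```text
t 5.2 tcp [ 454.6 -342.6  404.7] x yaw 58.75 y yaw -31.25 z [ 0. -0. -1.] F [0.4  0.31 0.1 ] open mm 84.7 grip 0.0 j [-0.72  0.3   1.52  0.    1.32 -0.17]
tool-axes delta [  0.7   0.  141.7]
```

>>> apply_moves([
  [85, 0, 0, 25, 0],
  [85, 0, 0, 25, 0],
  [85, 0, 0, 25, 0],
  [85, 0, 0, 25, 0],
  [85, 0, 0, 20, 0],
  [85, 0, 0, 12, 0],
  [85, 0, 0, 9, 0],
  [15, 0, 0, 0, 0],
  [15, 0, 0, 0, 0],
  [15, 0, 0, 0, 0],
])

```text
t: 6.3
tcp_pos: [455.1, -342.9, 264.7]
ee_rot: [0.001, 0.871, 0.491, 0.0]
force: [-0.1, 0.0, -0.6]
opening: 0.509
grip_force: 0.0
```

>>> apply_moves([
  [15, 0, 0, 0, 0],
  [15, 0, 0, 0, 0],
  [15, 0, 0, 0, 0],
  [15, 0, 0, 0, 0],
  [15, 0, 0, 0, 0],
  [15, 0, 0, 0, 0],
  [15, 0, 0, 0, 0],
  [15, 0, 0, 0, 0],
  [15, 0, 0, 0, 0],
  [15, 0, 0, 0, 0],
])

```text
t: 7.3
tcp_pos: [455.1, -342.9, 264.8]
ee_rot: [0.001, 0.871, 0.491, 0.0]
force: [-0.5, 0.2, 5.8]
opening: 0.32
grip_force: 88.1
```

Run:
```python
from h import *
tool()
s=cams.snapshot("side"); c=s["color"][90:210,240:400,::-1]; cv2.imwrite("pics/side2c.png",cv2.resize(c,None,fx=4,fy=4))
```

```text
t 7.3 tcp [ 455.1 -342.9  264.8] x yaw 58.82 y yaw -31.18 z [ 0.0018 -0.0016 -1.    ] F [-0.54  0.22  5.78] open mm 27.3 grip 88.1 j [-0.72  0.44  1.7   0.    1.   -0.18]
```

View pics/side2c.png

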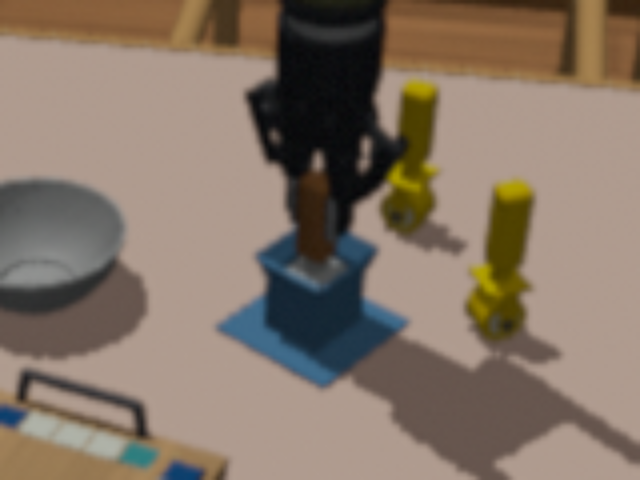

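Closing across the handle gave 27.3 mm, the 28 mm faces, so the roller's x axis is along the tool's y as assumed. Now I'll lift it and carry it over the strip.

>>> apply_moves([
  [15, 0, 0, -8, 0],
  [15, 0, 0, -13, 0],
  [15, 0, 0, -14, 0],
  [15, 0, 0, -14, 0],
  [15, 0, 0, -14, 0],
  [15, 0, 0, -14, 0],
  [15, 0, 0, -14, 0],
  [15, 0, 0, -14, 0],
  [15, 0, 0, -14, 0],
  [15, 0, 0, -11, 0],
])

```text
t: 8.35
tcp_pos: [454.5, -342.3, 395.0]
ee_rot: [0.0, 0.871, 0.491, 0.0]
force: [0.3, -0.0, -3.7]
opening: 0.32
grip_force: 88.5
```

>>> apply_moves([
  [15, 20, -6, 0, 0],
  [15, 32, -10, 0, 0],
  [15, 38, -12.2, 0, 0],
  [15, 38, -12.2, 0, 0],
  [15, 38, -12.2, 0, 0],
  [15, 38, -12.2, 0, 0],
  [15, 38, -12.2, 0, 0],
  [15, 38, -12.2, 0, 0],
  [15, 36, -11, 0, 0],
  [15, 25.3, -8.2, 0, 0],
])

```text
t: 9.35
tcp_pos: [538.6, 8.0, 394.1]
ee_rot: [-0.0, 0.871, 0.492, 0.0]
force: [-0.2, -0.2, -3.1]
opening: 0.32
grip_force: 88.6
```

>>> apply_moves([
  [15, 0, 0, 0, 7.2],
  [15, 0, 0, 0, 7.2],
  [15, 0, 0, 0, 7.2],
  [15, 0, 0, 0, 7.2],
  [15, 0, 0, 0, 7.2],
  [15, 0, 0, 0, 7.2],
  [15, 0, 0, 0, 7.2],
  [15, 0, 0, 0, 7.2],
  [15, 0, 0, 0, 7.2],
  [15, 0, 0, 0, 7.2],
])

```text
t: 10.35
tcp_pos: [538.3, 5.6, 393.9]
ee_rot: [0.0, 0.993, -0.117, -0.0]
force: [0.1, 0.2, -2.9]
opening: 0.314
grip_force: 88.6
```

Run:
```python
from h import *
tool([539.1,5.2,340])
for n in ["side","top"]:
    s=cams.snapshot(n)
    for r in spot_point("roller_grip",s)[:4]: print(n,round(r["score"],2),w(s,r["point"]).round(1))
    if n=="side": c=s["color"][160:300,190:350,::-1]; cv2.imwrite("pics/side3c.png",cv2.resize(c,None,fx=4,fy=4))
```

```text
t 10.3 tcp [538.3   5.6 393.9] x yaw -13.47 y yaw -103.47 z [-7.e-04  1.e-04 -1.e+00] F [ 0.1   0.21 -2.9 ] open mm 26.8 grip 88.6 j [-0.07  0.26  1.6   0.    1.28  1.74]
tool-axes delta [ 1.   0.2 53.9]
side 0.94 [ 309.8 -357.6  100.3]
side 0.91 [538.2   2.4 231. ]
side 0.57 [ 390.6 -489.8   98.7]
top 0.96 [ 390.  -496.8   98.7]
top 0.63 [542.1   5.  233.3]
top 0.55 [ 315.4 -362.    98.6]
```

View pics/side3c.png

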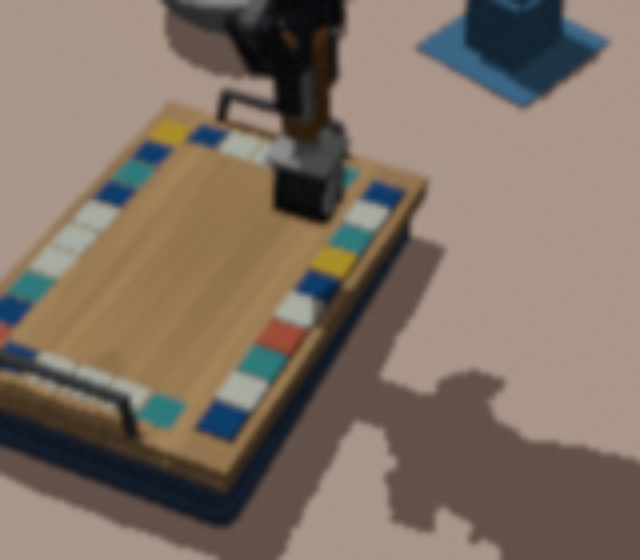

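The side picture shows the roller upright in the gripper, above the middle of the strip. The strip's ends are at crop pixels (220,420) and (385,195). Next I'll descend and feel for the surface.

>>> apply_moves([
  [15, 0.5, 0, 10, 0],
  [15, 0, 0, 10, 0],
  [15, 0, 0, 10, 0],
  [15, 0, 0, 8, 0],
  [15, 0, 0, 7, 0],
  [15, 0, 0, 5, 0],
  [15, 0, 0, 3, 0],
  [15, 0, 0, 2, 0],
  [15, 0, 0, 1, 0],
  [15, 0, 0, 0, 0],
])

```text
t: 11.55
tcp_pos: [539.1, 5.5, 337.9]
ee_rot: [-0.0, 0.993, -0.115, 0.0]
force: [-0.4, -0.2, -3.0]
opening: 0.319
grip_force: 88.7
```

>>> apply_moves([
  [15, 0, 0, 0.5, 0],
  [15, 0, 0, 0.5, 0],
  [15, 0, 0, 0.5, 0],
  [15, 0, 0, 0.5, 0],
  [15, 0, 0, 0.5, 0],
  [15, 0, 0, 0.5, 0],
  [15, 0, 0, 0.5, 0],
  [15, 0, 0, 0.5, 0],
  [15, 0, 0, 0, 0],
  [15, 0, 0, 0, 0],
])

```text
t: 12.55
tcp_pos: [539.1, 5.5, 333.7]
ee_rot: [0.0, 0.993, -0.115, -0.0]
force: [-0.1, -0.0, -3.5]
opening: 0.316
grip_force: 88.7
```

>>> apply_moves([
  [15, 0, 0, 0.5, 0],
  [15, 0, 0, 0.5, 0],
  [15, 0, 0, 0.5, 0],
  [15, 0, 0, 0.5, 0],
  [15, 0, 0, 0.5, 0],
  [15, 0, 0, 0.5, 0],
  [15, 0, 0, 0.5, 0],
  [15, 0, 0, 0.5, 0],
  [15, 0, 0, 0, 0],
  [15, 0, 0, 0, 0],
])

```text
t: 13.55
tcp_pos: [539.0, 5.5, 329.7]
ee_rot: [-0.0, 0.993, -0.115, -0.0]
force: [0.6, -0.7, -2.3]
opening: 0.319
grip_force: 88.7
```

>>> apply_moves([
  [15, 0, 0, 0.5, 0],
  [15, 0, 0, 0.5, 0],
  [15, 0, 0, 0.5, 0],
  [15, 0, 0, 0.5, 0],
  [15, 0, 0, 0.5, 0],
  [15, 0, 0, 0.5, 0],
  [15, 0, 0, 0.5, 0],
  [15, 0, 0, 0, 0],
  [15, 0, 0, 0, 0],
  [15, 0, 0, 0, 0],
])

```text
t: 14.55
tcp_pos: [538.9, 5.5, 326.4]
ee_rot: [0.0, 0.993, -0.115, -0.0]
force: [-1.9, -0.2, 5.0]
opening: 0.316
grip_force: 89.4
```

>>> apply_moves([
  [15, 0, 0, 0.4, 0],
  [15, 0, 0, 0.4, 0],
  [15, 0, 0, 0.4, 0],
  [15, 0, 0, 0.4, 0],
  [15, 0, 0, 0.4, 0],
  [15, 0, 0, 0, 0],
  [15, 0, 0, 0, 0],
  [15, 0, 0, 0, 0],
  [15, 0, 0, 0, 0],
  [15, 0, 0, 0, 0],
])

```text
t: 15.55
tcp_pos: [538.8, 5.3, 324.5]
ee_rot: [0.0, 0.993, -0.115, -0.0]
force: [-2.4, -0.5, 6.6]
opening: 0.317
grip_force: 89.9
```

>>> apply_moves([
  [15, 0, 0, 0.4, 0],
  [15, 0, 0, 0.4, 0],
  [15, 0, 0, 0.4, 0],
  [15, 0, 0, 0.4, 0],
  [15, 0, 0, 0.4, 0],
  [15, 0, 0, 0, 0],
  [15, 0, 0, 0, 0],
  [15, 0, 0, 0, 0],
  [15, 0, 0, 0, 0],
  [15, 0, 0, 0, 0],
])

```text
t: 16.55
tcp_pos: [538.7, 4.9, 322.8]
ee_rot: [0.001, 0.993, -0.115, -0.0]
force: [-4.2, -2.3, 8.7]
opening: 0.318
grip_force: 90.2
```

>>> apply_moves([
  [15, 0, 0, 0.4, 0],
  [15, 0, 0, 0.4, 0],
  [15, 0, 0, 0.4, 0],
  [15, 0, 0, 0.3, 0],
  [15, 0, 0, 0, 0],
  [15, 0, 0, 0, 0],
  [15, 0, 0, 0, 0],
  [15, 0, 0, 0, 0],
  [15, 0, 0, 0, 0],
  [15, 0, 0, 0, 0],
])

```text
t: 17.55
tcp_pos: [538.6, 4.8, 321.6]
ee_rot: [0.001, 0.993, -0.115, -0.0]
force: [-5.1, -2.5, 11.2]
opening: 0.316
grip_force: 90.5
```

>>> apply_moves([
  [15, 0, -1.5, 0, 0],
  [15, 0, -1.5, 0, 0],
  [15, 0, -1.5, 0, 0],
  [15, 0, -1.5, 0, 0],
  [15, 0, -1.5, 0, 0],
  [15, 0, -1.5, 0, 0],
  [15, 0, -1.5, 0, 0],
  [15, 0, -1.5, 0, 0],
  [15, 0, -1.5, 0, 0],
  [15, 0, -1.5, 0, 0],
])

```text
t: 18.55
tcp_pos: [542.3, 19.9, 322.1]
ee_rot: [0.0, 0.993, -0.115, 0.0]
force: [-5.1, -0.7, 14.3]
opening: 0.316
grip_force: 90.6
```

>>> apply_moves([
  [15, 0, -2, 0, 0],
  [15, 0, -2, 0, 0],
  [15, 0, -2, 0, 0],
  [15, 0, -2, 0, 0],
  [15, 0, -2, 0, 0],
  [15, 0, -2, 0, 0],
  [15, 0, -2, 0, 0],
  [15, 0, -2, 0, 0],
  [15, 0, -2, 0, 0],
  [15, 0, -1, 0, 0],
])

```text
t: 19.55
tcp_pos: [546.8, 38.0, 322.5]
ee_rot: [0.001, 0.993, -0.115, 0.001]
force: [-5.7, -1.8, 14.8]
opening: 0.321
grip_force: 90.9
```

>>> apply_moves([
  [15, 0, -2.5, 0, 0],
  [15, 0, -2.5, 0, 0],
  [15, 0, -2.5, 0, 0],
  [15, 0, -2.5, 0, 0],
  [15, 0, -2.5, 0, 0],
  [15, 0, -2.5, 0, 0],
  [15, 0, -2.5, 0, 0],
  [15, 0, -2.5, 0, 0],
  [15, 0, -2.5, 0, 0],
  [15, 0, -2.5, 0, 0],
])

```text
t: 20.55
tcp_pos: [552.8, 62.1, 322.7]
ee_rot: [0.001, 0.993, -0.114, 0.001]
force: [-5.0, -3.0, 15.1]
opening: 0.32
grip_force: 91.1
```

>>> apply_moves([
  [15, 0, -2.5, 0, 0],
  [15, 0, -2.5, 0, 0],
  [15, 0, -2.5, 0, 0],
  [15, 0, -2.5, 0, 0],
  [15, 0, -2.5, 0, 0],
  [15, 0, -2.5, 0, 0],
  [15, 0, -2.5, 0, 0],
  [15, 0, -2.5, 0, 0],
  [15, 0, -2.5, 0, 0],
  [15, 0, -2.5, 0, 0],
])

```text
t: 21.55
tcp_pos: [558.8, 86.5, 322.8]
ee_rot: [0.001, 0.993, -0.114, 0.002]
force: [-3.8, -2.8, 14.4]
opening: 0.318
grip_force: 91.0
```

Run:
```python
from h import *
tool()
s=cams.snapshot("side"); c=s["color"][190:310,190:340,::-1]; cv2.imwrite("pics/side4c.png",cv2.resize(c,None,fx=5,fy=5,interpolation=cv2.INTER_CUBIC))
```

```text
t 21.6 tcp [558.8  86.5 322.8] x yaw -13.14 y yaw -103.14 z [ 0.0034 -0.0025 -1.    ] F [-3.84 -2.84 14.37] open mm 27.1 grip 91.0 j [ 0.08  0.37  1.64 -0.    1.13  1.88]
```

View pics/side4c.png

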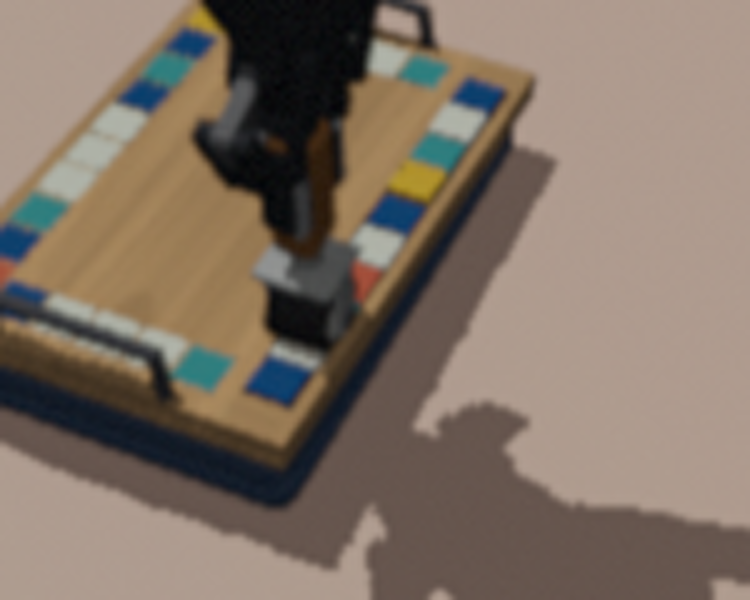

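The wheel sits on the strip over tile 7/8 at about crop pixel (310,320), inside the lip. I'll continue to end b.

>>> apply_moves([
  [15, 0, -2.2, 0.03, 0],
  [15, 0, -2.2, 0.03, 0],
  [15, 0, -2.2, 0.03, 0],
  [15, 0, -2.2, 0.03, 0],
  [15, 0, -2.2, 0.03, 0],
  [15, 0, -2.2, 0.03, 0],
  [15, 0, -2.2, 0.03, 0],
  [15, 0, -2.2, 0.03, 0],
  [15, 0, -2.2, 0.03, 0],
  [15, 0, -2.2, 0.03, 0],
])

```text
t: 22.6
tcp_pos: [564.1, 108.2, 322.6]
ee_rot: [0.001, 0.993, -0.114, 0.002]
force: [-2.9, -3.3, 13.3]
opening: 0.316
grip_force: 90.8
```

>>> apply_moves([
  [15, 0, -2.1, 0.02, 0],
  [15, 0, -2.1, 0.02, 0],
  [15, 0, -2.1, 0.02, 0],
  [15, 0, -2.1, 0.02, 0],
  [15, 0, -2.1, 0.02, 0],
  [15, 0, -2.1, 0.02, 0],
  [15, 0, -2.1, 0.02, 0],
  [15, 0, -2.1, 0.02, 0],
  [15, 0, -2.1, 0.02, 0],
  [15, 0, -2.1, 0.02, 0],
])

```text
t: 23.6
tcp_pos: [569.0, 129.5, 322.5]
ee_rot: [-0.001, 0.993, -0.115, 0.002]
force: [-2.1, 0.2, 13.3]
opening: 0.317
grip_force: 90.6
```

>>> apply_moves([
  [15, 0, 0, 0.3, 0],
  [15, 0, 0, 0.3, 0],
  [15, 0, 0, 0.3, 0],
  [15, 0, 0, 0, 0],
  [15, 0, 0, 0, 0],
  [15, 0, 2.5, 0, 0],
  [15, 0, 2.5, 0, 0],
  [15, 0, 2.5, 0, 0],
  [15, 0, 2.5, 0, 0],
  [15, 0, 2.5, 0, 0],
])

```text
t: 24.6
tcp_pos: [566.1, 117.6, 322.0]
ee_rot: [-0.001, 0.993, -0.115, 0.002]
force: [-3.6, 2.4, 16.1]
opening: 0.322
grip_force: 90.7
```

>>> apply_moves([
  [15, 0, 4, 0, 0],
  [15, 0, 4, 0, 0],
  [15, 0, 4, 0, 0],
  [15, 0, 4, 0, 0],
  [15, 0, 4, 0, 0],
  [15, 0, 4, 0, 0],
  [15, 0, 4, 0, 0],
  [15, 0, 4, 0, 0],
  [15, 0, 4, 0, 0],
  [15, 0, 4, 0, 0],
])

```text
t: 25.6
tcp_pos: [556.8, 78.5, 322.2]
ee_rot: [-0.001, 0.993, -0.115, 0.002]
force: [-5.4, 1.4, 17.9]
opening: 0.317
grip_force: 91.0
```

>>> apply_moves([
  [15, 0, 5, 0, 0],
  [15, 0, 5, 0, 0],
  [15, 0, 5, 0, 0],
  [15, 0, 5, 0, 0],
  [15, 0, 5, 0, 0],
  [15, 0, 5, 0, 0],
  [15, 0, 5, 0, 0],
  [15, 0, 5, 0, 0],
  [15, 0, 5, 0, 0],
  [15, 0, 5, 0, 0],
])

```text
t: 26.6
tcp_pos: [545.4, 29.4, 321.9]
ee_rot: [-0.001, 0.993, -0.115, 0.002]
force: [-4.6, 0.7, 16.8]
opening: 0.315
grip_force: 91.0
```

>>> apply_moves([
  [15, 0, 2.5, 0, 0],
  [15, 0, 2.5, 0, 0],
  [15, 0, 2.5, 0, 0],
  [15, 0, 2.5, 0, 0],
  [15, 0, 2.5, 0, 0],
  [15, 0, 2.5, 0, 0],
  [15, 0, 2.5, 0, 0],
  [15, 0, 2.5, 0, 0],
  [15, 0, 2.5, 0, 0],
  [15, 0, 2.5, 0, 0],
])

```text
t: 27.6
tcp_pos: [539.8, 4.8, 321.2]
ee_rot: [-0.0, 0.993, -0.115, 0.002]
force: [-2.3, -0.1, 13.5]
opening: 0.316
grip_force: 90.9
```

>>> apply_moves([
  [15, 0, 2.5, 0.15, 0],
  [15, 0, 2.5, 0.15, 0],
  [15, 0, 2.5, 0.15, 0],
  [15, 0, 2.5, 0.15, 0],
  [15, 0, 2.5, 0.15, 0],
  [15, 0, 2.5, 0.15, 0],
  [15, 0, 2.5, 0.15, 0],
  [15, 0, 2.5, 0.15, 0],
  [15, 0, 2.5, 0.15, 0],
  [15, 0, 2.5, 0.15, 0],
])

```text
t: 28.6
tcp_pos: [534.2, -19.6, 319.4]
ee_rot: [0.0, 0.993, -0.115, 0.002]
force: [-2.3, -0.6, 11.0]
opening: 0.321
grip_force: 90.5
```

>>> apply_moves([
  [15, 0, 0, 0.3, 0],
  [15, 0, 0, 0.3, 0],
  [15, 0, 0, 0.3, 0],
  [15, 0, 2.5, 0.2, 0],
  [15, 0, 2.5, 0.2, 0],
  [15, 0, 2.5, 0.2, 0],
  [15, 0, 2.5, 0.2, 0],
  [15, 0, 2.5, 0.2, 0],
  [15, 0, 2.5, 0.2, 0],
  [15, 0, 2.5, 0.2, 0],
])

```text
t: 29.6
tcp_pos: [530.5, -36.3, 317.2]
ee_rot: [-0.0, 0.993, -0.115, 0.002]
force: [-2.2, 0.6, 11.5]
opening: 0.317
grip_force: 90.5
```

>>> apply_moves([
  [15, 0, 0, 0.5, 0],
  [15, 0, 0, 0.5, 0],
  [15, 0, 0, 0.5, 0],
  [15, 0, 2.5, 0.2, 0],
  [15, 0, 2.5, 0.2, 0],
  [15, 0, 2.5, 0.2, 0],
  [15, 0, 2.5, 0.2, 0],
  [15, 0, 2.5, 0.2, 0],
  [15, 0, 2.5, 0.2, 0],
  [15, 0, 2.5, 0.2, 0],
])

```text
t: 30.6
tcp_pos: [526.6, -53.5, 314.4]
ee_rot: [-0.0, 0.993, -0.115, 0.003]
force: [-0.3, 2.5, 11.6]
opening: 0.316
grip_force: 90.3
```

The force stays near 14.6 N as I go lower, which means the tiles are still yielding. I'll press in place until it stiffens.

>>> apply_moves([
  [15, 0, 0, 0.3, 0],
  [15, 0, 0, 0.3, 0],
  [15, 0, 0, 0.3, 0],
  [15, 0, 0, 0.3, 0],
  [15, 0, 0, 0.3, 0],
  [15, 0, 0, 0.3, 0],
  [15, 0, 0, 0.2, 0],
  [15, 0, 0, 0, 0],
  [15, 0, 0, 0, 0],
  [15, 0, 0, 0, 0],
])

```text
t: 31.6
tcp_pos: [526.5, -53.4, 312.9]
ee_rot: [-0.0, 0.993, -0.115, 0.003]
force: [-2.8, 2.0, 14.1]
opening: 0.316
grip_force: 91.0
```

>>> apply_moves([
  [15, 0, 0, 0.3, 0],
  [15, 0, 0, 0.3, 0],
  [15, 0, 0, 0.3, 0],
  [15, 0, 0, 0.3, 0],
  [15, 0, 0, 0.3, 0],
  [15, 0, 0, 0.3, 0],
  [15, 0, 0, 0, 0],
  [15, 0, 0, 0, 0],
  [15, 0, 0, 0, 0],
  [15, 0, 0, 0, 0],
])

```text
t: 32.6
tcp_pos: [526.4, -53.5, 311.5]
ee_rot: [0.0, 0.993, -0.115, 0.003]
force: [-4.0, 0.6, 18.2]
opening: 0.315
grip_force: 91.4
```

>>> apply_moves([
  [15, 0, 0, -0.5, 0],
  [15, 0, 0, -0.5, 0],
  [15, 0, 0, 0, 0],
  [15, 0, 0, 0, 0],
  [15, 0, 0, 0, 0],
  [15, 0, 0, 0, 0],
  [15, 0, 0, 0, 0],
  [15, 0, 0, 0, 0],
  [15, 0, 0, 0, 0],
  [15, 0, 0, 0, 0],
])

```text
t: 33.6
tcp_pos: [526.5, -53.5, 312.3]
ee_rot: [-0.0, 0.993, -0.115, 0.003]
force: [-3.7, 1.3, 16.5]
opening: 0.314
grip_force: 91.4
```

Run:
```python
from h import *
u=np.array([.2287,.9735,0]); n=np.array([.9735,-.2287,0]); mid=np.array([541,17.6,0])
for nm in ["side","top"]:
    s=cams.snapshot(nm)
    im=cv2.imread(f"pics/{nm}0.png").astype(np.float32)
    for half,(a,b) in {"a":(-120,-30),"all":(-120,120),"b":(30,120)}.items():
      prof=[]
      offs=np.arange(-30,31,3.)
      for o in offs:
        p=np.array([proj(s,mid+u*t+n*o+[0,0,66+(.03*t)]) for t in np.arange(a,b,1.)],np.float32)
        c=cv2.remap(im,p[:,0].copy(),p[:,1].copy(),cv2.INTER_LINEAR).reshape(-1,3)
        prof.append(np.abs(c.std(0)).mean())
      print(nm,half,dict(zip(offs.astype(int).tolist(),np.round(prof).astype(int).tolist())))
    if nm=="side":
        c=cv2.resize(s["color"][190:280,215:335,::-1],None,fx=6,fy=6,interpolation=cv2.INTER_CUBIC); cv2.imwrite("pics/side5c.png",c)
tool()
```

```text
side a {-30: 24, -27: 7, -24: 9, -21: 4, -18: 8, -15: 22, -12: 39, -9: 44, -6: 44, -3: 44, 0: 44, 3: 44, 6: 38, 9: 22, 12: 6, 15: 1, 18: 6, 21: 13, 24: 17, 27: 17, 30: 17}
side all {-30: 19, -27: 10, -24: 17, -21: 19, -18: 9, -15: 19, -12: 31, -9: 41, -6: 46, -3: 46, 0: 46, 3: 46, 6: 44, 9: 38, 12: 28, 15: 11, 18: 4, 21: 9, 24: 11, 27: 13, 30: 15}
side b {-30: 1, -27: 4, -24: 3, -21: 10, -18: 10, -15: 5, -12: 13, -9: 32, -6: 44, -3: 44, 0: 44, 3: 44, 6: 44, 9: 44, 12: 36, 15: 16, 18: 2, 21: 1, 24: 2, 27: 11, 30: 18}
top a {-30: 1, -27: 1, -24: 2, -21: 6, -18: 3, -15: 5, -12: 18, -9: 29, -6: 29, -3: 29, 0: 29, 3: 29, 6: 29, 9: 27, 12: 13, 15: 2, 18: 1, 21: 2, 24: 7, 27: 9, 30: 9}
top all {-30: 1, -27: 1, -24: 3, -21: 12, -18: 10, -15: 6, -12: 14, -9: 28, -6: 31, -3: 31, 0: 31, 3: 31, 6: 31, 9: 30, 12: 23, 15: 9, 18: 2, 21: 2, 24: 5, 27: 7, 30: 9}
top b {-30: 1, -27: 1, -24: 3, -21: 5, -18: 6, -15: 3, -12: 5, -9: 19, -6: 30, -3: 30, 0: 30, 3: 30, 6: 30, 9: 30, 12: 28, 15: 12, 18: 2, 21: 1, 24: 2, 27: 7, 30: 10}
t 33.7 tcp [526.5 -53.5 312.3] x yaw -13.18 y yaw -103.18 z [ 5.3e-03 -5.0e-04 -1.0e+00] F [-3.21  2.14 17.26] open mm 27.2 grip 91.4 j [-0.18  0.33  1.73  0.    1.07  1.62]
```

View pics/side5c.png

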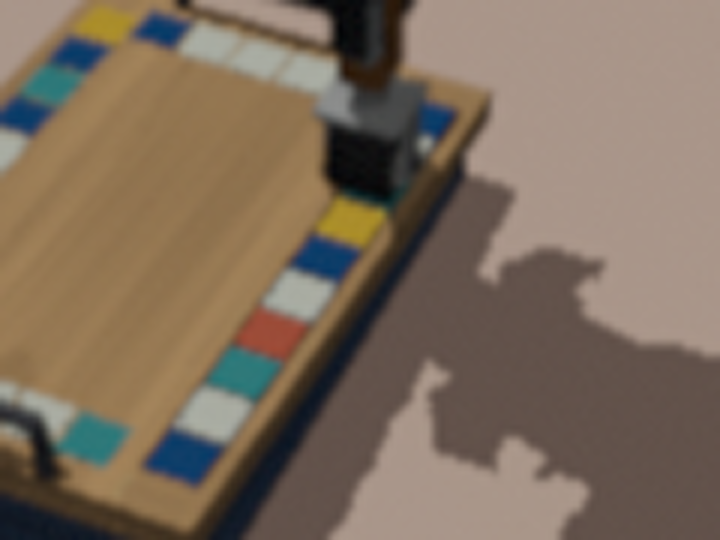

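>>> apply_moves([
  [15, 0, 2, 0.2, 0],
  [15, 0, 2, 0.2, 0],
  [15, 0, 2, 0.2, 0],
  [15, 0, 2, 0.2, 0],
  [15, 0, 2, 0.2, 0],
  [15, 0, 2, 0.2, 0],
  [15, 0, 2, 0.2, 0],
  [15, 0, 2, 0.2, 0],
  [15, 0, 2, 0.2, 0],
  [15, 0, 2, 0.2, 0],
])

```text
t: 34.7
tcp_pos: [521.8, -73.6, 309.9]
ee_rot: [0.001, 0.993, -0.115, 0.002]
force: [-3.8, -1.4, 14.0]
opening: 0.317
grip_force: 90.9
```

>>> apply_moves([
  [15, 0, 0, 0.4, 0],
  [15, 0, 0, 0.4, 0],
  [15, 0, 2.2, 0.2, 0],
  [15, 0, 2.2, 0.2, 0],
  [15, 0, 2.2, 0.2, 0],
  [15, 0, 2.2, 0.2, 0],
  [15, 0, 2.2, 0.2, 0],
  [15, 0, 2.2, 0.2, 0],
  [15, 0, 2.2, 0.2, 0],
  [15, 0, 2.2, 0.2, 0],
])

```text
t: 35.7
tcp_pos: [517.9, -90.7, 307.3]
ee_rot: [0.001, 0.993, -0.115, 0.002]
force: [-2.4, -0.6, 13.3]
opening: 0.318
grip_force: 90.7
```

>>> apply_moves([
  [15, 0, 0, 0.4, 0],
  [15, 0, 0, 0.4, 0],
  [15, 0, 0, 0.3, 0],
  [15, 0, 0, 0, 0],
  [15, 0, 0, 0, 0],
  [15, 0, 0, 0, 0],
  [15, 0, 0, 0, 0],
  [15, 0, 0, 0, 0],
  [15, 0, 0, 0, 0],
  [15, 0, 0, 0, 0],
])

```text
t: 36.7
tcp_pos: [517.8, -91.0, 306.4]
ee_rot: [0.001, 0.993, -0.115, 0.002]
force: [-3.6, -3.2, 13.6]
opening: 0.32
grip_force: 90.9
```

>>> apply_moves([
  [15, 0, 0, 0.4, 0],
  [15, 0, 0, 0.4, 0],
  [15, 0, 0, 0.4, 0],
  [15, 0, 0, 0.3, 0],
  [15, 0, 0, 0, 0],
  [15, 0, 0, 0, 0],
  [15, 0, 0, 0, 0],
  [15, 0, 0, 0, 0],
  [15, 0, 0, 0, 0],
  [15, 0, 0, 0, 0],
])

```text
t: 37.7
tcp_pos: [517.8, -91.0, 305.1]
ee_rot: [0.001, 0.993, -0.114, 0.002]
force: [-3.9, -2.1, 16.1]
opening: 0.314
grip_force: 91.1
```

Run:
```python
from h import *
tool()
for n in ["side","top","side"]:
    s=cams.snapshot(n)
    for nm in ["roller_grip","roller"]:
      for r in spot_point(nm,s)[:4]:
        p=w(s,r["point"]); 
        if p[0]>480: print(n,nm,round(r["score"],2),p.round(1))
    if n=="side": c=cv2.resize(s["color"][130:250,235:345,::-1],None,fx=5,fy=5,interpolation=cv2.INTER_CUBIC); cv2.imwrite("pics/side6c.png",c)
```

```text
t 37.7 tcp [517.8 -91.  305.1] x yaw -13.14 y yaw -103.15 z [ 0.0046 -0.0033 -1.    ] F [-3.89 -2.14 16.1 ] open mm 26.8 grip 91.1 j [-0.25  0.34  1.75 -0.    1.05  1.55]
side roller_grip 0.58 [514.1 -96.7 142.8]
side roller 0.8 [517.4 -89.6  43.1]
top roller_grip 0.54 [523.4 -93.2 144.1]
top roller 0.64 [522.3 -90.9  43.2]
side roller_grip 0.95 [517.2 -99.6 144.3]
side roller 0.7 [516.6 -89.3  45.8]
side roller 0.32 [6.995e+02 3.046e+02 5.000e-01]
```

View pics/side6c.png

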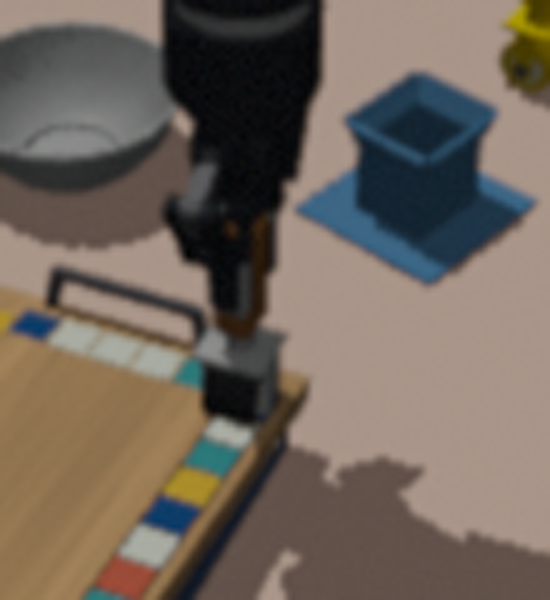

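>>> apply_moves([
  [15, 0, 0, 0.5, 0],
  [15, 0, 0, 0.5, 0],
  [15, 0, 0, 0.5, 0],
  [15, 0, 0, 0.5, 0],
  [15, 0, 0, 0, 0],
  [15, 0, 0, 0, 0],
  [15, 0, 0, 0, 0],
  [15, 0, 0, 0, 0],
  [15, 0, 0, 0, 0],
  [15, 0, 0, 0, 0],
])

```text
t: 39.15
tcp_pos: [517.7, -91.2, 303.5]
ee_rot: [0.002, 0.993, -0.114, 0.003]
force: [-4.3, -2.3, 18.7]
opening: 0.32
grip_force: 91.4
```

>>> apply_moves([
  [15, 0.02, -2, -0.15, 0],
  [15, 0.02, -2, -0.15, 0],
  [15, 0.02, -2, -0.15, 0],
  [15, 0.02, -2, -0.15, 0],
  [15, 0.02, -2, -0.15, 0],
  [15, 0.02, -2, -0.15, 0],
  [15, 0.02, -2, -0.15, 0],
  [15, 0.02, -2, -0.15, 0],
  [15, 0.02, -2, -0.15, 0],
  [15, 0.02, -2, -0.15, 0],
])

```text
t: 40.15
tcp_pos: [522.2, -71.9, 305.5]
ee_rot: [0.002, 0.993, -0.114, 0.002]
force: [-7.1, -4.1, 22.9]
opening: 0.317
grip_force: 92.0
```

>>> apply_moves([
  [15, 0.02, -2, -0.25, 0],
  [15, 0.02, -2, -0.2, 0],
  [15, 0.02, -2, -0.2, 0],
  [15, 0.02, -2, -0.2, 0],
  [15, 0.02, -2, -0.2, 0],
  [15, 0.02, -2, -0.2, 0],
  [15, 0.02, -2, -0.2, 0],
  [15, 0.02, -2, -0.2, 0],
  [15, 0.02, -2, -0.2, 0],
  [15, 0.02, -2, -0.2, 0],
])

```text
t: 41.15
tcp_pos: [526.7, -52.5, 308.1]
ee_rot: [0.002, 0.993, -0.114, 0.002]
force: [-6.8, -4.2, 26.8]
opening: 0.314
grip_force: 92.5
```

>>> apply_moves([
  [15, 0, 0, -0.6, 0],
  [15, 0, 0, -0.6, 0],
  [15, 0, 0, -0.5, 0],
  [15, 0.02, -2, -0.2, 0],
  [15, 0.02, -2, -0.2, 0],
  [15, 0.02, -2, -0.2, 0],
  [15, 0.02, -2, -0.2, 0],
  [15, 0.02, -2, -0.2, 0],
  [15, 0.02, -2, -0.2, 0],
  [15, 0.02, -2, -0.2, 0],
])

```text
t: 42.15
tcp_pos: [530.1, -38.7, 311.2]
ee_rot: [0.002, 0.993, -0.114, 0.002]
force: [-7.4, -4.3, 26.7]
opening: 0.319
grip_force: 92.2
```

>>> apply_moves([
  [15, 0, 0, -0.4, 0],
  [15, 0, 0, -0.4, 0],
  [15, 0, 0, -0.4, 0],
  [15, 0, 0, 0, 0],
  [15, 0, 0, 0, 0],
  [15, 0, 0, 0, 0],
  [15, 0, 0, 0, 0],
  [15, 0, 0, 0, 0],
  [15, 0, 0, 0, 0],
  [15, 0, 0, 0, 0],
])

```text
t: 43.15
tcp_pos: [530.3, -38.5, 312.1]
ee_rot: [0.001, 0.993, -0.115, 0.003]
force: [-7.4, -2.4, 23.8]
opening: 0.318
grip_force: 92.1
```

>>> apply_moves([
  [15, 0.02, -2, -0.38, 0],
  [15, 0.02, -2, -0.38, 0],
  [15, 0.02, -2, -0.38, 0],
  [15, 0.02, -2, -0.38, 0],
  [15, 0.02, -2, -0.38, 0],
  [15, 0.02, -2, -0.38, 0],
  [15, 0.02, -2, -0.38, 0],
  [15, 0.02, -2, -0.38, 0],
  [15, 0.02, -2, -0.38, 0],
  [15, 0.02, -2, -0.38, 0],
])

```text
t: 44.15
tcp_pos: [535.1, -19.0, 315.8]
ee_rot: [0.001, 0.993, -0.115, 0.003]
force: [-5.9, -2.3, 22.7]
opening: 0.316
grip_force: 91.9
```

>>> apply_moves([
  [15, 0.02, -2.5, -0.3, 0],
  [15, 0.02, -2.5, -0.3, 0],
  [15, 0.02, -2.5, -0.3, 0],
  [15, 0.02, -2.5, -0.3, 0],
  [15, 0.02, -2.5, -0.3, 0],
  [15, 0.02, -2.5, -0.3, 0],
  [15, 0.02, -2.5, -0.3, 0],
  [15, 0.02, -2.5, -0.3, 0],
  [15, 0.02, -2.5, -0.3, 0],
  [15, 0.02, -2.5, -0.3, 0],
])

```text
t: 45.15
tcp_pos: [541.2, 5.6, 318.8]
ee_rot: [0.001, 0.993, -0.115, 0.003]
force: [-5.9, -2.7, 21.8]
opening: 0.315
grip_force: 91.7
```

>>> apply_moves([
  [15, 0.02, -2.5, -0.22, 0],
  [15, 0.02, -2.5, -0.22, 0],
  [15, 0.02, -2.5, -0.22, 0],
  [15, 0.02, -2.5, -0.22, 0],
  [15, 0.02, -2.5, -0.22, 0],
  [15, 0.02, -2.5, -0.22, 0],
  [15, 0.02, -2.5, -0.22, 0],
  [15, 0.02, -2.5, -0.22, 0],
  [15, 0.02, -2.5, -0.22, 0],
  [15, 0.02, -2.5, -0.22, 0],
])

```text
t: 46.15
tcp_pos: [547.3, 30.1, 321.0]
ee_rot: [0.0, 0.993, -0.115, 0.003]
force: [-4.5, -1.5, 20.1]
opening: 0.315
grip_force: 91.5
```

>>> apply_moves([
  [15, 0.02, -3, -0.1, 0],
  [15, 0.02, -3, -0.1, 0],
  [15, 0.02, -3, -0.1, 0],
  [15, 0.02, -3, -0.1, 0],
  [15, 0.02, -3, -0.1, 0],
  [15, 0.02, -3, -0.1, 0],
  [15, 0.02, -3, -0.1, 0],
  [15, 0.02, -3, -0.1, 0],
  [15, 0.02, -3, -0.1, 0],
  [15, 0.02, -3, -0.1, 0],
])

```text
t: 47.15
tcp_pos: [554.6, 59.5, 322.0]
ee_rot: [-0.0, 0.993, -0.115, 0.003]
force: [-3.5, -0.5, 18.3]
opening: 0.321
grip_force: 91.4
```

>>> apply_moves([
  [15, 0.02, -3.4, 0, 0],
  [15, 0.02, -3.4, 0, 0],
  [15, 0.02, -3.4, 0, 0],
  [15, 0.02, -3.4, 0, 0],
  [15, 0.02, -3.4, 0, 0],
  [15, 0.02, -3.4, 0, 0],
  [15, 0.02, -3.4, 0, 0],
  [15, 0.02, -3.4, 0, 0],
  [15, 0.02, -3.4, 0, 0],
  [15, 0.02, -3.4, 0, 0],
])

```text
t: 48.15
tcp_pos: [562.7, 92.8, 321.9]
ee_rot: [-0.001, 0.993, -0.115, 0.004]
force: [-3.9, -1.4, 17.9]
opening: 0.314
grip_force: 91.2
```

>>> apply_moves([
  [15, 0.02, -3.4, 0.1, 0],
  [15, 0.02, -3.4, 0.1, 0],
  [15, 0.02, -3.4, 0.1, 0],
  [15, 0.02, -3.4, 0.1, 0],
  [15, 0.02, -3.4, 0.1, 0],
  [15, 0.02, -3.4, 0.1, 0],
  [15, 0.02, -3.4, 0.1, 0],
  [15, 0.02, -3.4, 0.1, 0],
  [15, 0.02, -3.4, 0.1, 0],
  [15, 0.02, -3.4, 0.1, 0],
])

```text
t: 49.15
tcp_pos: [570.8, 126.1, 320.8]
ee_rot: [-0.001, 0.993, -0.115, 0.004]
force: [-1.8, -0.2, 15.7]
opening: 0.321
grip_force: 91.0
```

>>> apply_moves([
  [15, 0, 0, 0.4, 0],
  [15, 0, 0, 0.4, 0],
  [15, 0, 0, 0.4, 0],
  [15, 0, 0, 0, 0],
  [15, 0, 0, 0, 0],
  [15, 0, 0, 0, 0],
  [15, 0, 0, 0, 0],
  [15, 0, 0, 0, 0],
  [15, 0, 0, 0, 0],
  [15, 0, 0, 0, 0],
])

```text
t: 50.15
tcp_pos: [570.9, 126.4, 320.0]
ee_rot: [-0.002, 0.993, -0.115, 0.004]
force: [-2.6, 1.4, 16.9]
opening: 0.319
grip_force: 91.1
```

>>> apply_moves([
  [15, 0, 0, -10, 0],
  [15, 0, 0, -20, 0],
  [15, 0, 0, -25, 0],
  [15, 0, 0, -21, 0],
  [15, 0, 0, 0, -8],
  [15, 0, 0, 0, -8],
  [15, 0, 0, 0, -8],
  [15, 0, 0, 0, -8],
  [15, 0, 0, 0, -8],
  [15, 0, 0, 0, -8],
])

```text
t: 51.15
tcp_pos: [569.3, 125.8, 391.3]
ee_rot: [-0.0, 0.953, 0.302, -0.0]
force: [-1.0, -0.5, -2.8]
opening: 0.316
grip_force: 88.8
```

>>> apply_moves([
  [15, 0, 0, 0, -8],
  [15, 0, 0, 0, -8],
  [15, 0, 0, 0, -8],
  [15, -25, 8, 0, 0],
  [15, -40, 12.5, 0, 0],
  [15, -40, 12.5, 0, 0],
  [15, -40, 12.5, 0, 0],
  [15, -40, 12.5, 0, 0],
  [15, -40, 12.5, 0, 0],
  [15, -40, 12.5, 0, 0],
])

```text
t: 52.15
tcp_pos: [502.5, -145.6, 391.6]
ee_rot: [0.0, 0.871, 0.491, 0.0]
force: [1.0, 0.0, -2.8]
opening: 0.318
grip_force: 88.6
```

Run:
```python
from h import *
tool([455.1,-342.9,265])
```

```text
t 52.1 tcp [ 502.5 -145.6  391.6] x yaw 58.84 y yaw -31.16 z [ 4.e-04 -1.e-04 -1.e+00] F [ 0.98  0.05 -2.77] open mm 27.2 grip 88.6 j [-0.36  0.25  1.63  0.    1.26  0.18]
tool-axes delta [-193.4   61.5  126.6]
```

>>> apply_moves([
  [15, -32, 10, 0, 0],
  [15, -35, 11, 0, 0],
  [15, -35, 11, 0, 0],
  [15, -35, 11, 0, 0],
  [15, -28, 9, 0, 0],
  [15, -16, 6, 0, 0],
  [15, -8, 2, 0, 0],
  [15, 0, 0, 0, 0],
  [15, 0, 0, 0, 0],
  [15, 0, 0, 0, 0],
])

```text
t: 53.15
tcp_pos: [456.7, -335.4, 392.4]
ee_rot: [-0.0, 0.871, 0.492, 0.0]
force: [0.2, 0.6, -2.9]
opening: 0.32
grip_force: 88.7
```

Run:
```python
from h import *
tool([455,-342.7,265])
for n in ["side","top"]:
    s=cams.snapshot(n)
    for r in spot_point("roller_grip",s)[:4]:
        p=w(s,r["point"])
        if p[2]>150: print(n,round(r["score"],2),p.round(1))
    if n=="side": c=cv2.resize(s["color"][70:190,270:370,::-1],None,fx=5,fy=5,interpolation=cv2.INTER_CUBIC); cv2.imwrite("pics/side7c.png",c)
```

```text
t 53.1 tcp [ 456.7 -335.4  392.4] x yaw 58.91 y yaw -31.09 z [-0.e+00  8.e-04 -1.e+00] F [ 0.25  0.59 -2.94] open mm 27.4 grip 88.7 j [-0.71  0.3   1.54  0.    1.3  -0.17]
tool-axes delta [ -7.2   2.4 127.4]
side 0.59 [ 455.7 -338.6  228.9]
```

View pics/side7c.png

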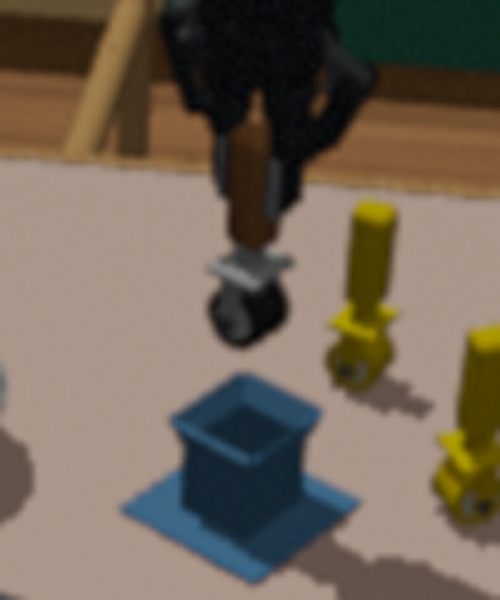

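>>> apply_moves([
  [15, -3.5, 1, 0, 0],
  [15, -3.4, 1, 0, 0],
  [15, 0, 0, 8, 0],
  [15, 0, 0, 12, 0],
  [15, 0, 0, 12, 0],
  [15, 0, 0, 12, 0],
  [15, 0, 0, 9, 0],
  [15, 0, 0, 5, 0],
  [15, 0, 0, 2, 0],
  [15, 0, 0, 0, 0],
])

```text
t: 54.35
tcp_pos: [454.6, -343.7, 332.2]
ee_rot: [-0.0, 0.871, 0.491, -0.0]
force: [-0.1, 0.6, -3.4]
opening: 0.316
grip_force: 88.7
```

>>> apply_moves([
  [15, 0, 0, 2, 0],
  [15, 0, 0, 3, 0],
  [15, 0, 0, 3, 0],
  [15, 0, 0, 3, 0],
  [15, 0, 0, 3, 0],
  [15, 0, 0, 3, 0],
  [15, 0, 0, 3, 0],
  [15, 0, 0, 0, 0],
  [15, 0, 0, 0, 0],
  [15, 0, 0, 0, 0],
])

```text
t: 55.35
tcp_pos: [454.5, -343.7, 312.6]
ee_rot: [0.0, 0.871, 0.491, 0.0]
force: [0.0, -0.1, -1.7]
opening: 0.319
grip_force: 88.7
```

>>> apply_moves([
  [15, 1.2, 0, 2, 0],
  [15, 0, 0, 4, 0],
  [15, 0, 0, 5, 0],
  [15, 0, 0, 5, 0],
  [15, 0, 0, 5, 0],
  [15, 0, 0, 5, 0],
  [15, 0, 0, 5, 0],
  [15, 0, 0, 5, 0],
  [15, 0, 0, 3, 0],
  [15, 0, 0, 0, 0],
])

```text
t: 56.35
tcp_pos: [454.9, -342.5, 272.9]
ee_rot: [-0.001, 0.871, 0.491, -0.0]
force: [0.0, 0.5, -1.8]
opening: 0.314
grip_force: 88.7
```

>>> apply_moves([
  [15, 0, 0, 2, 0],
  [15, 0, 0, 2, 0],
  [15, 0, 0, 1, 0],
  [15, 0, 0, 1, 0],
  [15, 0, 0, 0, 0],
  [15, 0, 0, 0, 0],
  [15, 0, 0, 0, 0],
  [15, 0, 0, 0, 0],
  [15, 0, 0, 0, 0],
  [15, 0, 0, 0, 0],
])

```text
t: 57.35
tcp_pos: [455.1, -342.6, 267.5]
ee_rot: [0.0, 0.871, 0.491, 0.0]
force: [-0.4, -0.1, -1.5]
opening: 0.319
grip_force: 88.7
```

Now down the last few mm to the floor, then release with a gradual opening.

>>> apply_moves([
  [15, 0, 0, 1, 0],
  [15, 0, 0, 0.5, 0],
  [15, 0, 0, 0.5, 0],
  [15, 0, 0, 0, 0],
  [40, 0, 0, 0, 0],
  [60, 0, 0, 0, 0],
  [85, 0, 0, 0, 0],
  [85, 0, 0, 0, 0],
  [85, 0, 0, 0, 0],
  [85, 0, 0, 0, 0],
])

```text
t: 58.35
tcp_pos: [455.1, -342.7, 265.5]
ee_rot: [0.0, 0.871, 0.491, 0.0]
force: [0.1, 0.1, -0.0]
opening: 0.992
grip_force: 0.0
```

>>> apply_moves([
  [85, 0, 0, 0, 0],
  [85, 0, 0, 0, 0],
  [85, 0, 0, -5, 0],
  [85, 0, 0, -15, 0],
  [85, 0, 0, -20, 0],
  [85, 0, 0, -20, 0],
  [85, 0, 0, -20, 0],
  [85, 0, 0, -20, 0],
  [85, 0, 0, -20, 0],
  [85, 0, 0, 0, 0],
])

```text
t: 59.35
tcp_pos: [455.9, -343.3, 388.8]
ee_rot: [0.003, 0.871, 0.491, 0.001]
force: [1.3, 0.6, -0.0]
opening: 0.998
grip_force: 0.0
```

Run:
```python
from h import *
tool()
for n in ["side","top"]:
    s=cams.snapshot(n)
    for r in spot_point("roller_grip",s)[:4]:
        p=w(s,r["point"])
        print(n,round(r["score"],2),p.round(1))
    if n=="side": c=cv2.resize(s["color"][110:290,200:360,::-1],None,fx=3,fy=3,interpolation=cv2.INTER_CUBIC); cv2.imwrite("pics/side8c.png",c)
```

```text
t 59.4 tcp [ 455.9 -343.3  388.8] x yaw 58.83 y yaw -31.17 z [ 0.0051 -0.0044 -1.    ] F [ 1.28  0.63 -0.03] open mm 85.2 grip 0.0 j [-0.72  0.31  1.54  0.    1.28 -0.18]
side 0.98 [ 311.6 -356.9   95.8]
side 0.77 [ 391.7 -493.7   99.7]
side 0.75 [ 465.1 -353.7  101.4]
top 0.55 [ 394.1 -496.9   98.7]
```

View pics/side8c.png

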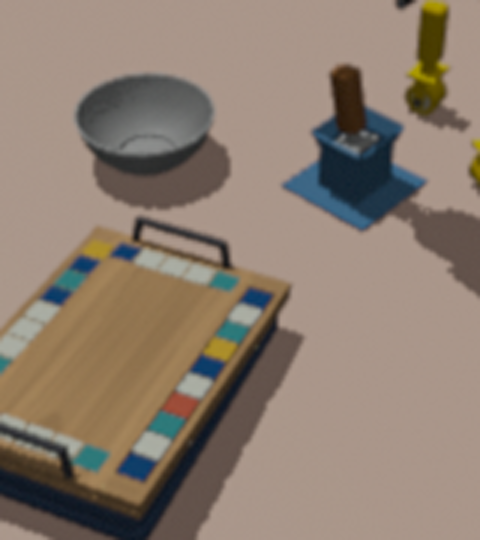

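The side picture shows the roller in the pocket, leaning within its play. The handle runs from (345,70) to (355,130) in the crop. From the pocket's dimensions, the most it can lean is about 0.20 rad, with the handle centre about 15 mm off the axis, so it is within both limits. The gripper is clear, so I'm handing in.

Run:
```python
from station import env
print(env.finish_job())
```

```text
the job is handed in; nothing more can be done
None
```

I rolled the strip end to end and handed the job in at about 59 s, with no verdict returned: force readings suggest every tile is flush (none was measured directly), pressure briefly reached about 30 N (over your 25 N, under the 42 N limit), and the roller is back in its holder, leaning slightly but by my geometry within the limits.

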